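# Tip the bushings into the parts tub and seal its gasketed lid

## Robot

A 6-joint arm with a two-finger parallel gripper is mounted at the origin on the work surface. World frame = base frame: x ahead of the robot, y to its left, z up, the work surface at z = 0. Lengths are in mm, angles in rad, forces in N, time in s.
With the tool pointing down it reaches from about 300 to 775 mm from the base axis. Payload 14.6 kg.
Tool frame: the origin (TCP) lies on the centre line of the jaws, within the pads' length; the fingertips stand ahead of it and the grasp point (between the pads) is the TCP (manip.tip_reach is the z of the fingertips in the tool frame, in mm); z points along the fingers, y is the direction in which the jaws open and shut (so a half turn about z gives the same grasp; the last joint's range is limited). The gripper opens to 94 mm and grips with 3 to 60 N. Pads are 16 mm wide; open, the fingers measure 119 mm over their backs; the gripper's body (75 mm by 177 mm) begins 78 mm behind the grasp point.
Start: joints at [-1.207, 0.3, 1.521, -0, 1.321, -0.067], TCP at [229.671, -499.741, 224.446] pointing down, gripper open.
Joint ranges: [-3.03, 3.03], [-0.79, 2.21], [0.23, 2.52], [-1.04, 4.18], [0, 3.07], [-2.55, 2.55]. Speed limits (rad/s): [2.22, 2.22, 2.57, 3.14, 3.14, 3.14].

## Interface

Orientations are given as [roll, pitch, yaw] about the fixed x, y, z axes, in that order (R = Rz(yaw) Ry(pitch) Rx(roll)).
In Python, from cell import manip, camera, search_frame, masks_of, tip_of gives the robot as it stands.
- The arm moves only by the tool send_rows, never from a script. Its argument "plan" is a list of rows, each an object with "travel": the shift along the tool's x, y, z in mm, a list of three; "delta_rot": the turn, a rotation vector about the tool's x, y, z in degrees, a list of three; "fingers": the gripper's target within -1 to 1 (shut at 1, half-way at 0, fully open at -1). In form: [{"travel": [dx, dy, dz], "delta_rot": [wx, wy, wz], "fingers": fingers}, ...]. A call has 1 to 20 rows; each row shifts and turns the commanded pose from where the row before left it, along the tool's axes as they then stand; what a row does not reach is not made up. A row lasts 1/8 s, in which the tool goes at most 62.5 mm and 10.7 degrees, less where a joint would pass 70% of its speed; a pose out of reach is approached as far as the arm can. A call is refused whole if a number of a shift passes 62.5 or a number of a turn 10.7, either way. A call with a gripper value outside its range is refused whole. The fingers move at their own pace and stop on an object; "grip_force" is the grip in N (left out, the last holds). Time passes only in rows, so rows that do not move let the fingers close. It gives the time, the measured TCP pose, the force and the opening at its end, in the units of the state.
- manip.read_state(): the state, without advancing time (a new reading comes with each control period).
- camera(name): name is "scene" or "top" or "wrist"; returns a dict with "color" (480x640x3 uint8, red, green, blue), "z_map" (480x640 float32, mm along the optical axis (not along the pixel's ray), 0 where there is no reading), "fov_y" (degrees; the focal length in pixels is half the picture's height over the tangent of half this angle, whatever the lens; pixels are square), "cx", "cy" (the principal point, pixels), "world_from_camera" (4x4, takes a point from camera to world coordinates); the wrist camera has in their place "tool_from_camera" (4x4, takes a point from camera to tool coordinates, whose origin is the TCP and whose axes are the flange's). Camera axes: x right, y up, looking along -z (the intrinsics and any distortion apply to the point x, -y, -z); pixel columns grow to the right and rows downward; lengths in mm; the calibration is good to about 2 mm. A picture is of the moment at which its call begins: read the wrist's pose just before it.
- manip.sign_off(): hands the job in, once; it reports no verdict.
Trained networks look in the newest picture that a camera, given by its name, has taken for a name from the list of things; names that differ only in an ending like _2 or _b are one class to them, and where a whole thing is asked for, a point or a joint stands for the part that bears it (a point fixed in the world has none). Each returns a list of dicts, best first, with "confidence" (0 to 1); they miss things now and then, are a little off and sometimes report something else, mostly with a low value. They report only what shows in the picture. A call takes as long as a camera call. They do not tell look-alikes from the thing itself.
- search_frame(name, camera): "at" ([x, y, z] in mm, in the coordinates of the camera as it stood for that picture, good to about 4 mm: the middle of the surface that is visible of it).
- masks_of(name, camera): "region" (480x640 bool, what is visible of it).
- tip_of(name, camera): "at" ([x, y, z] in mm, in the coordinates of the camera as it stood for that picture, good to about 4 mm: a listed point, or the origin of a listed thing).
The state is a dict: "clock": time; "joints": joint angles; "qd": joint speeds; "effort": joint torques, N m; "eef_pos": TCP position; "eef_rot": TCP orientation; "wrist_force": force on the tool from outside, world axes, zero at the start; "moment": the same for the moment, N m; "finger_gap": finger opening in mm.
Only numpy, scipy, OpenCV 4.12 (cv2) and the standard library are available. Lean on these libraries where they do the work, as an engineer would, in place of code of your own. Each camera call takes 0.05 s, during which the arm holds its last target. There are 200 camera calls.

## Task

Lift the red handle of the flip tray until all four brass bushings have slid into the grey tub, then lower the tray gently all the way back down. Put the blue lid on the tub and press it down firmly point by point around its edge, feeling each corner go home, until it is fully seated and level all round; press with no more than about 30 N at a time (leaning much harder on it cracks it) and let go. Leave the other things on the bench where they are.

Things in the scene. Friction and masses are not known exactly. Their poses are not given: they have to be found in the camera images.
- tray_stand: Fixed grey stand of the flip tray. Origin on the bench surface under the middle of the hinge; its x axis runs along the hinge, its +y axis points from the hinge towards the tray's handle, the tub stands on its -y side, 30 to 36 mm from the tray's near edge. Base plate 150 x 185 mm, 8 mm thick, from y = -13 to 173 mm; a rest post under the tray, 108 mm high, stands at y = 135 mm.
- tray_hinge (a point): Point on the tray's hinge axis, midway along it, 63 mm above the bench; the axis is parallel to the stand's x axis. The tray floor (110 x 146 mm, 115 mm above the bench when down, walls to 132 mm) is open at its hinge end and, tipped, reaches out over the tub's edge. The bushings start to slide between 0.4 and 0.7 rad; at 0.9 rad and more they clear the edge.
- tray_handle (a point): Middle of the tray's red handle, a round bar 12 mm thick, 92 mm long, parallel to the hinge. With the tray down it is 120 mm above the bench and, from the hinge axis, 195 mm along the stand's +y and 57 mm up. A 40 mm gap, open but for arms at the bar's ends, parts it from the tray: pinch it from above, fingers closing along the stand's y; it turns between them.
- tray (a joint): Tilt of the aluminium flip tray in rad: 0 = down on its rest, at most 1.1 as the handle is lifted, which then moves up and towards the tub on an arc about the hinge. The tray weighs 0.35 kg and falls back by itself if let go; gently means slower than 3 rad/s.
- tub: Open grey tub, outer 160 mm (its x) x 124 mm (its y) x 68 mm high, walls 7 mm; origin at the centre of its underside, z up. It cannot be taken off its cradle but rests on rubber mounts: pressed down it yields straight down, after the first few N about 1 mm for every 3 N, at most 10 mm, and comes back.
- tub_rim (a point): Centre of the tub's mouth, level with its rim, 68 mm above the tub's origin. In the rim lies a black gasket in eight pieces (four corners, four sides), each standing 4 to 6 mm above the rim. Each piece resists with about 7 N, goes down when pressed and stays down, flush with the rim when home.
- lid: Loose blue lid, 174 mm (its x) x 138 mm (its y), about 0.22 kg; origin at the centre of the underside of its 10 mm deep skirt, z up. The skirt fits round the outside of the tub with 4 mm play on every side, either way round. Plate from z = 10 to 14 mm. Laid on, it rests on the gasket; seated, its plate lies on the rim and its origin is 58 mm above the tub's.
- lid_grip (a point): Centre of the lid's white handle bar, 36 mm above the lid's origin. The bar runs along the lid's x: 70 mm long, 18 mm wide, from z = 26 to 46 mm, on two short feet; fingers close along the lid's y. The lid is rigid: pressing near a corner takes about 15 to 25 N to bring that corner home. More than 40 N between lid and tub cracks it.
- lid_corner0 (a point): Top of the lid at a white dot near its corner (+x, +y of the lid: 72 and 54 mm from the centre, 14 mm above the lid's origin). A good place to press. When seated it is 72 mm above the tub's origin.
- lid_corner1 (a point): Top of the lid at a white dot near its corner (-x, +y of the lid: 72 and 54 mm from the centre, 14 mm above the lid's origin). A good place to press. When seated it is 72 mm above the tub's origin.
- lid_corner2 (a point): Top of the lid at a white dot near its corner (-x, -y of the lid: 72 and 54 mm from the centre, 14 mm above the lid's origin). A good place to press. When seated it is 72 mm above the tub's origin.
- lid_corner3 (a point): Top of the lid at a white dot near its corner (+x, -y of the lid: 72 and 54 mm from the centre, 14 mm above the lid's origin). A good place to press. When seated it is 72 mm above the tub's origin.
- bushing0: Brass bushing, a cylinder 28 mm in diameter and 18 mm high, about 70 g, standing on the tray; origin at the centre of its underside.
- bushing1: Brass bushing, a cylinder 28 mm in diameter and 18 mm high, about 70 g, standing on the tray; origin at the centre of its underside.
- bushing2: Brass bushing, a cylinder 28 mm in diameter and 18 mm high, about 70 g, standing on the tray; origin at the centre of its underside.
- bushing3: Brass bushing, a cylinder 28 mm in diameter and 18 mm high, about 70 g, standing on the tray; origin at the centre of its underside.
- tape_measure: Bystander: yellow tape measure, 70 x 36 x 66 mm; origin at the centre of its underside.
- tape_roll: Bystander: roll of blue tape lying flat, 96 mm across, 24 mm high; origin at the centre of its underside.
- speaker0: Bystander: black loudspeaker box, 85 x 85 x 105 mm; origin at the centre of its underside.
- speaker1: Bystander: black loudspeaker box, 85 x 85 x 105 mm; origin at the centre of its underside.
- screwdriver: Bystander: screwdriver lying on the bench.
- mug: Bystander: white mug, about 80 mm across, 90 mm high.
- spray_can: Bystander: green can, 56 mm across, 160 mm high.
Not all that is in view belongs to the job. What is shaped like the bushing2 but turquoise is not meant.

How it is judged:
By the outcome, as a careful person would: the job done as asked, in the order asked, and still so for the second after the job is handed in, with the robot touching nothing.
It also fails if it takes over 72 s, if anything falls off the work surface, if the arm or the gripper's body presses on something with over 40 N, if the wrist force passes 120 N, or if a joint passes its speed limit or range.

## Working session

There is one attempt and no reset: what is moved stays moved. The work goes in short steps, Python scripts to look and compute and a tool call to move; the robot and the scene stay as the last step left them, time stands still between calls to the robot, and variables do not carry over. Pictures are saved under pics/ and viewed, about 8 in all and at most 12, crops included, and the job is handed in when it is done.

Besides the shell and the picture viewer there is one more tool, called after "Request:" in YAML: its name, and indented under it one key for each argument. send_rows: Moves the arm, as the interface text tells. Its arguments: {"type":"object","properties":{"plan":{"type":"array"},"grip_force":{"type":"number"}},"required":["plan"]}

```bash
ls; mkdir -p pics
cat > h.py <<'E'
import numpy as np, cv2
from cell import manip, camera, search_frame, masks_of, tip_of
from scipy.spatial.transform import Rotation as R
def Twt():
    s=manip.read_state(); T=np.eye(4); T[:3,:3]=R.from_euler('xyz',s['eef_rot']).as_matrix(); T[:3,3]=s['eef_pos']; return T
def snap(n):
    T=Twt(); c=camera(n)
    c['W']=c['world_from_camera'] if n!='wrist' else T@c['tool_from_camera']
    return c
def w(c,p): return (np.array(c['W'])@np.r_[p,1])[:3]
def px(c,P):
    q=np.linalg.inv(c['W'])@np.r_[P,1]; f=240/np.tan(np.radians(c['fov_y']/2))
    return c['cx']+f*q[0]/-q[2], c['cy']-f*q[1]/-q[2]
def cloud(c):
    f=240/np.tan(np.radians(c['fov_y']/2)); v,u=np.mgrid[:480,:640]; z=c['z_map']
    p=np.stack([(u-c['cx'])/f*z,-(v-c['cy'])/f*z,-z,np.ones_like(z)],-1)
    return (p@np.array(c['W']).T)[...,:3]
def save(c,n): cv2.imwrite('pics/'+n,c['color'][...,::-1])
E
python3 - <<'E'
from h import *
print(manip.tip_reach, manip.read_state())
for n in('scene','top'):
    c=snap(n); save(c,n+'0.png'); print(n,c['fov_y'],np.round(c['W'][:3,3]), [k for k in c])
    for k in 'tray_stand tray_hinge tray_handle tub tub_rim lid lid_grip lid_corner0 lid_corner1 lid_corner2 lid_corner3 bushing0'.split():
        print(k,[(np.round(w(c,d['at'])).tolist(),np.round(px(c,w(c,d['at']))).tolist(),round(d['confidence'],2)) for d in tip_of(k,n)[:6]])
E
```

```text
pics
19.0 {'clock': 0.0, 'joints': array([-1.20661262e+00,  3.00490441e-01,  1.52159068e+00, -9.74721504e-06,
        1.32074177e+00, -6.66086584e-02]), 'qd': array([-1.42284343e-04, -5.26512177e-04, -8.10353990e-04,  1.52513788e-03,
       -1.18223587e-03, -3.90687881e-05]), 'effort': array([-6.27059180e-04, -5.31805551e+01, -3.52735162e+01,  7.08354707e-02,
        2.44275777e-02, -1.38765149e-04]), 'eef_pos': array([ 229.57458553, -499.51413582,  223.87166156]), 'eef_rot': array([-3.14036452e+00, -7.24635582e-05,  4.30794743e-01]), 'wrist_force': array([ 0.34194793,  0.7729788 , -0.28194931]), 'moment': array([-0.01255889,  0.00314752, -0.02996047]), 'finger_gap': 93.96560430716495}
scene 44.80288421929836 [1282.  394.  975.] ['color', 'z_map', 'fov_y', 'cx', 'cy', 'world_from_camera', 'W']
tray_stand [([526.0, 56.0, -2.0], [330.0, 255.0], 0.92), ([683.0, 427.0, 2.0], [475.0, 380.0], 0.36)]
tray_hinge [([523.0, 58.0, 63.0], [332.0, 235.0], 0.87), ([537.0, -34.0, 19.0], [291.0, 239.0], 0.35), ([548.0, 180.0, 113.0], [383.0, 247.0], 0.3)]
tray_handle [([511.0, 252.0, 120.0], [425.0,
[... 2210 characters left out ...]
0], 0.64), ([603.0, -299.0, 14.0], [451.0, 243.0], 0.55)]
lid_corner2 [([579.0, -402.0, 11.0], [493.0, 255.0], 0.88), ([466.0, -270.0, 11.0], [440.0, 298.0], 0.73), ([436.0, -371.0, 13.0], [483.0, 313.0], 0.64), ([603.0, -299.0, 14.0], [451.0, 243.0], 0.55)]
lid_corner3 [([579.0, -402.0, 11.0], [493.0, 255.0], 0.88), ([466.0, -270.0, 11.0], [440.0, 298.0], 0.73), ([436.0, -371.0, 13.0], [483.0, 313.0], 0.64), ([603.0, -299.0, 14.0], [451.0, 243.0], 0.55)]
bushing0 [([470.0, 300.0, 4.0], [206.0, 286.0], 0.57), ([555.0, 117.0, 114.0], [279.0, 247.0], 0.56), ([497.0, 123.0, 116.0], [275.0, 272.0], 0.5), ([496.0, 169.0, 113.0], [255.0, 272.0], 0.5), ([548.0, 177.0, 117.0], [252.0, 248.0], 0.46)]
```

View pics.

Run:
```python
import cv2,numpy as np
a=cv2.imread('pics/scene0.png')[130:430,100:580]; b=cv2.imread('pics/top0.png')[180:380,130:560]
a=cv2.resize(a,None,fx=1.2,fy=1.2)[:,:576]; 
b=cv2.resize(b,None,fx=1.3,fy=1.1)
b=cv2.resize(cv2.imread('pics/top0.png')[200:345,170:530],(576,232))
cv2.imwrite('pics/both.png',np.vstack([a,b]))
```

```text
(no output)
```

View pics/both.png

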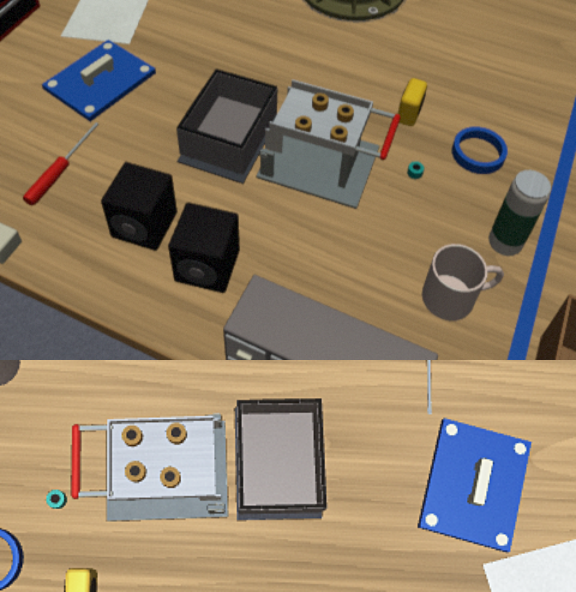

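Picture 1: in the top half (scene camera), the lid is at the left and the tub in the middle. The tray with four brass bushings has its red handle at scene px (425,244). Look-alikes for a bushing: the turquoise ring on the bench at scene px (447,275), not meant. For the handle: the red screwdriver grip at about scene px (137,280). For the lid: the blue tape roll at about (500,253). I'm choosing the red bar on the tray and the flat blue plate with dots. Next I'll fit poses from the depth.

```bash
cat > fit.py <<'E'
from h import *
def rect(P):
    (c,s,a)=cv2.minAreaRect(P.astype(np.float32)); return np.round(c,1),np.round(s,1),round(a,2)
def fit(n):
    c=snap(n); P=cloud(c); hsv=cv2.cvtColor(c['color'],cv2.COLOR_RGB2HSV); ok=c['z_map']>0
    x,y,z=P[...,0],P[...,1],P[...,2]
    red=((hsv[...,0]<8)|(hsv[...,0]>172))&(hsv[...,1]>150)&(y>180)&(y<330)&ok
    q=P[red&(abs(z-118)<20)]; 
    if len(q)>10: print(n,'handle',rect(q[:,:2]),'topz',np.percentile(q[:,2],[50,95]))
    # tub rim
    t=ok&(y<48)&(y>-130)&(x>430)&(x<650)&(z>55)&(z<95); q=P[t]
    if len(q)>50: print(n,'tub',rect(q[:,:2]),np.percentile(q[:,2],[10,50,90]))
    b=(abs(hsv[...,0].astype(int)-110)<15)&(hsv[...,1]>130)&ok&(y<-200)&(z>5)&(z<30); q=P[b]
    if len(q)>50: print(n,'lid',rect(q[:,:2]),np.median(q[:,2]))
    g=ok&(y<-250)&(x>480)&(x<560)&(y>-380)&(z>38)&(z<60); q=P[g]
    if len(q)>10: print(n,'bar',rect(q[:,:2]),np.median(q[:,2]))
    return c,P
E
python3 - <<'E'
from fit import *
for n in('top','scene'):
    c,P=fit(n)
    for k in('speaker0','tape_measure'): 
        tip=tip_of(k,n); print(k,[np.round(w(c,d['at'])).tolist() for d in tip[:3]])
E
```

```text
top handle (array([510.9, 251.3]), array([101.7,  11.3]), 4.1) topz [125.33938404 127.91195583]
top tub (array([540.8, -22.1]), array([159.9, 147.3]), 3.61) [65.14779264 86.06183814 90.4208672 ]
top lid (array([ 562.8, -418.4]), array([280.2, 340.2]), 0.74) 13.724179551154748
top bar (array([ 520.9, -335.6]), array([19.2, 69.7]), 75.85) 45.32129676460363
speaker0 [[771.0, -71.0, 1.0], [797.0, 62.0, -2.0], [541.0, 481.0, 1.0]]
tape_measure [[332.0, 242.0, -2.0], [520.0, -342.0, 4.0]]
scene handle (array([512. , 251.8]), array([100.1,  11.4]), 4.99) topz [124.51213095 127.5716668 ]
scene tub (array([539.7, -32.9]), array([166.2, 127.1]), 2.98) [60.09801115 77.79396368 89.05925762]
scene lid (array([ 555.1, -424.5]), array([340.4, 284.6]), 87.64) 14.146289625791553
scene bar (array([ 519.6, -335.7]), array([24. , 70.5]), 74.86) 45.12657591312029
speaker0 [[789.0, 57.0, -0.0], [772.0, -71.0, -5.0], [551.0, 181.0, 116.0]]
tape_measure [[332.0, 244.0, -2.0], [436.0, -371.0, 13.0], [539.0, 480.0, -2.0]]
```

Request:
send_rows:
  plan:
    - {"travel": [0,0,0],"delta_rot": [0,0,10.25],"fingers": 0.1}
    - {"travel": [0,0,0],"delta_rot": [0,0,10.25],"fingers": 0.1}
    - {"travel": [21,-45.5,0],"delta_rot": [0,0,0],"fingers": 0.1}
    - {"travel": [21,-45.5,0],"delta_rot": [0,0,0],"fingers": 0.1}
    - {"travel": [21,-45.5,0],"delta_rot": [0,0,0],"fingers": 0.1}
    - {"travel": [21,-45.5,0],"delta_rot": [0,0,0],"fingers": 0.1}
    - {"travel": [21,-45.5,0],"delta_rot": [0,0,0],"fingers": 0.1}
    - {"travel": [21,-45.5,0],"delta_rot": [0,0,0],"fingers": 0.1}
    - {"travel": [21,-45.5,0],"delta_rot": [0,0,0],"fingers": 0.1}
    - {"travel": [21,-45.5,0],"delta_rot": [0,0,0],"fingers": 0.1}
    - {"travel": [21,-45.5,0],"delta_rot": [0,0,0],"fingers": 0.1}
    - {"travel": [21,-45.5,0],"delta_rot": [0,0,0],"fingers": 0.1}
    - {"travel": [21,-45.5,0],"delta_rot": [0,0,0],"fingers": 0.1}
    - {"travel": [21,-45.5,0],"delta_rot": [0,0,0],"fingers": 0.1}
    - {"travel": [21,-45.5,0],"delta_rot": [0,0,0],"fingers": 0.1}
    - {"travel": [21,-45.5,0],"delta_rot": [0,0,0],"fingers": 0.1}
    - {"travel": [21,-45.5,0],"delta_rot": [0,0,0],"fingers": 0.1}
    - {"travel": [21,-45.5,0],"delta_rot": [0,0,0],"fingers": 0.1}
    - {"travel": [0,0,0],"delta_rot": [0,0,0],"fingers": 0.1}

```text
clock: 3.98
eef_pos: [511.8, 253.1, 223.6]
eef_rot: [3.141, 0.001, 0.076]
wrist_force: [0.7, -0.8, 0.4]
finger_gap: 42.4
```

Run:
```python
from fit import *
s=manip.read_state(); print(s['eef_pos'],np.degrees(s['eef_rot']),s['finger_gap'],s['wrist_force'])
c,P=fit('wrist'); save(c,'w1.png'); print(px(c,[511.5,251.5,120]),px(c,s['eef_pos']))
print([np.round(w(c,d['at']),1).tolist()+[d['confidence']] for d in tip_of('tray_handle','wrist')])
```

```text
[511.78329603 253.13046821 223.58841703] [1.79993744e+02 5.23042053e-02 4.34528720e+00] 42.35408518280232 [ 0.7379795  -0.79738285  0.43192399]
wrist handle (array([510.3, 251.4]), array([102.3,  11.2]), 5.2) topz [124.81479727 126.28529877]
wrist tub (array([533.4,  27.1]), array([160. ,  46.6]), 20.35) [65.73107981 78.79985496 87.89892145]
(np.float64(321.0553149654206), np.float64(248.25522885911394)) (np.float64(318.31488827363836), np.float64(314.97730629441236))
[[509.3, 253.5, 119.9, 0.85]]
```

View pics/w1.png

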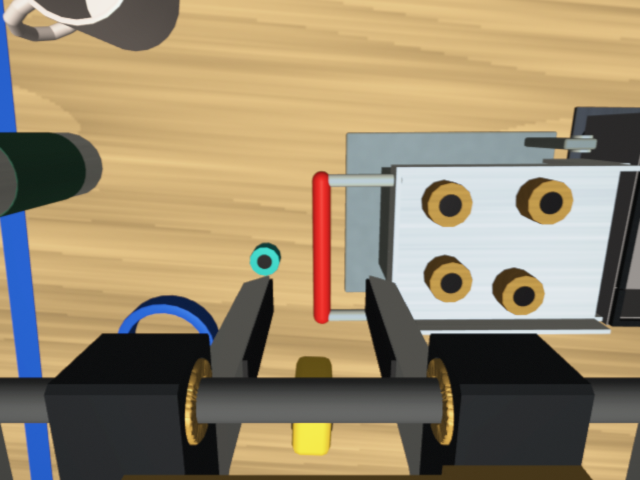

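Picture 2: the red bar (321,248) lies between the fingers. Four brass bushings are on the tray and the turquoise ring (265,260) is on the bench. I'll descend and pinch the bar.

Request:
send_rows:
  plan:
    - {"travel": [-1,1.5,30],"delta_rot": [0,0,0],"fingers": 0.1}
    - {"travel": [0,0,30],"delta_rot": [0,0,0],"fingers": 0.1}
    - {"travel": [0,0,25],"delta_rot": [0,0,0],"fingers": 0.1}
    - {"travel": [0,0,19],"delta_rot": [0,0,0],"fingers": 0.1}
    - {"travel": [0,0,0],"delta_rot": [0,0,0],"fingers": 1}
    - {"travel": [0,0,0],"delta_rot": [0,0,0],"fingers": 1}
    - {"travel": [0,0,0],"delta_rot": [0,0,0],"fingers": 1}
    - {"travel": [0,0,0],"delta_rot": [0,0,0],"fingers": 1}
  grip_force: 25

```text
clock: 5.08
eef_pos: [511.1, 251.5, 122.0]
eef_rot: [-3.137, -0.003, 0.073]
wrist_force: [-0.3, 16.8, 2.0]
finger_gap: 11.3
```

Run:
```python
from h import *
s=manip.read_state(); print(s['eef_pos'],np.degrees(s['eef_rot']),s['finger_gap'],s['wrist_force'])
# arc: tool x unaffected; toward hinge = +tool y (world -y); up = -tool z
r,a0=np.hypot(195,57),np.arctan2(57,195)
for name,th in(('up',np.r_[0,.03,.09,.16,.24,.32,.40,.48,.58,.68,.78,.87,.94,.99,1.01]),('dn',np.r_[1.01,.97,np.arange(.91,0.05,-.06),.04,.02,0])):
    y=r*np.cos(a0+th); z=r*np.sin(a0+th)
    print(name,len(th)-1,[[round(-p,1),round(-q,1)] for p,q in zip(np.diff(y),np.diff(z))])
```

```text
[511.06332047 251.49510085 121.962223  ] [-1.79734651e+02 -1.59814750e-01  4.20036490e+00] 11.277187362748437 [-0.25421516 16.83352426  2.00273142]
up 14 [[np.float64(1.8), np.float64(-5.8)], [np.float64(4.1), np.float64(-11.5)], [np.float64(5.7), np.float64(-13.0)], [np.float64(7.6), np.float64(-14.4)], [np.float64(8.7), np.float64(-13.7)], [np.float64(9.8), np.float64(-13.0)], [np.float64(10.8), np.float64(-12.2)], [np.float64(14.8), np.float64(-13.9)], [np.float64(16.1), np.float64(-12.4)], [np.float64(17.2), np.float64(-10.7)], [np.float64(16.4), np.float64(-8.1)], [np.float64(13.2), np.float64(-5.3)], [np.float64(9.6), np.float64(-3.2)], [np.float64(3.9), np.float64(-1.1)]]
dn 19 [[np.float64(-7.8), np.float64(2.4)], [np.float64(-11.5), np.float64(4.1)], [np.float64(-11.2), np.float64(4.8)], [np.float64(-10.9), np.float64(5.5)], [np.float64(-10.5), np.float64(6.1)], [np.float64(-10.2), np.float64(6.7)], [np.float64(-9.7), np.float64(7.3)], [np.float64(-9.3), np.float64(7.9)], [np.float64(-8.8), np.float64(8.5)], [np.float64(-8.3), np.float64(9.0)], [np.float64(-7.7), np.float64(9.4)], [np.float64(-7.1), np.float64(9.9)], [np.float64(-6.5), np.float64(10.3)], [np.float64(-5.9), np.float64(10.7)], [np.float64(-5.2), np.float64(11.0)], [np.float64(-4.6), np.float64(11.3)], [np.float64(-2.0), np.float64(5.7)], [np.float64(-1.3), np.float64(3.9)], [np.float64(-1.2), np.float64(3.9)]]
```

Request:
send_rows:
  plan:
    - {"travel": [0,-1.2,0],"delta_rot": [0,0,0],"fingers": 1}
    - {"travel": [0,1.8,-5.8],"delta_rot": [0,0,0],"fingers": 1}
    - {"travel": [0,4.1,-11.5],"delta_rot": [0,0,0],"fingers": 1}
    - {"travel": [0,5.7,-13],"delta_rot": [0,0,0],"fingers": 1}
    - {"travel": [0,7.6,-14.4],"delta_rot": [0,0,0],"fingers": 1}
    - {"travel": [0,0,0],"delta_rot": [0,0,0],"fingers": 1}

```text
clock: 5.82
eef_pos: [512.5, 232.6, 167.5]
eef_rot: [-3.138, -0.003, 0.073]
wrist_force: [-0.6, 11.3, 3.6]
finger_gap: 11.4
```

Request:
send_rows:
  plan:
    - {"travel": [0,7.2,-14.7],"delta_rot": [0,0,0],"fingers": 1}
    - {"travel": [0,9.8,-13],"delta_rot": [0,0,0],"fingers": 1}
    - {"travel": [0,10.8,-12.2],"delta_rot": [0,0,0],"fingers": 1}
    - {"travel": [0,14.8,-13.9],"delta_rot": [0,0,0],"fingers": 1}
    - {"travel": [0,16.1,-12.4],"delta_rot": [0,0,0],"fingers": 1}
    - {"travel": [0,17.2,-10.7],"delta_rot": [0,0,0],"fingers": 1}
    - {"travel": [0,16.4,-8.1],"delta_rot": [0,0,0],"fingers": 1}
    - {"travel": [0,13.2,-5.3],"delta_rot": [0,0,0],"fingers": 1}
    - {"travel": [0,9.6,-3.2],"delta_rot": [0,0,0],"fingers": 1}
    - {"travel": [0,3.9,-1.1],"delta_rot": [0,0,0],"fingers": 1}
    - {"travel": [0,0,0],"delta_rot": [0,0,0],"fingers": 1}
    - {"travel": [0,0,0],"delta_rot": [0,0,0],"fingers": 1}
    - {"travel": [0,0,0],"delta_rot": [0,0,0],"fingers": 1}

```text
clock: 7.45
eef_pos: [521.8, 113.1, 261.8]
eef_rot: [-3.14, -0.005, 0.073]
wrist_force: [5.3, 3.9, 7.4]
finger_gap: 11.2
```

Run:
```python
from h import *
ims=[]
for n in('scene','top'):
    c=snap(n); im=c['color'][...,::-1]; u,v=map(int,px(c,[540,20,110])); 
    ims.append(cv2.resize(im[v-75:v+75,u-100:u+100],(400,300)))
    print(n,[(np.round(w(c,d['at'])).tolist(),d['confidence']) for d in tip_of('bushing0',n)])
cv2.imwrite('pics/tip.png',np.hstack(ims))
```

```text
scene [([518.0, -33.0, 20.0], 0.69), ([464.0, 303.0, -0.0], 0.64), ([564.0, -54.0, 40.0], 0.61), ([568.0, -17.0, 23.0], 0.55), ([517.0, -81.0, 40.0], 0.5), ([519.0, -335.0, 38.0], 0.18)]
top [([472.0, 302.0, 5.0], 0.7), ([522.0, -77.0, 35.0], 0.68), ([571.0, -48.0, 40.0], 0.64), ([514.0, -26.0, 22.0], 0.54), ([567.0, -25.0, 25.0], 0.51), ([330.0, 245.0, -3.0], 0.22)]
```

View pics/tip.png

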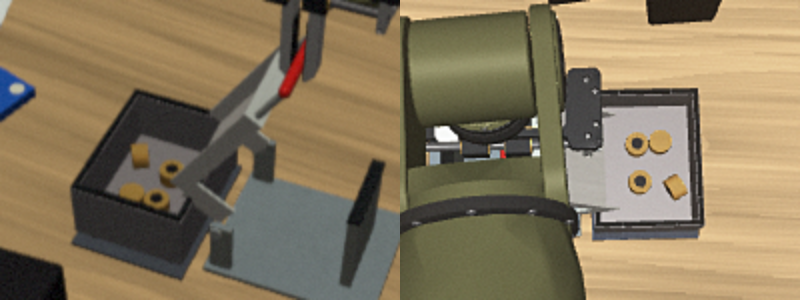

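Picture 3: all four bushings are in the tub (right half at about 636,145; 660,142; 640,182; 675,187). Next I'll lower the tray gently along the same arc.

Request:
send_rows:
  plan:
    - {"travel": [0,-7.8,2.4],"delta_rot": [0,0,0],"fingers": 1}
    - {"travel": [0,-11.5,4.1],"delta_rot": [0,0,0],"fingers": 1}
    - {"travel": [0,-11.2,4.8],"delta_rot": [0,0,0],"fingers": 1}
    - {"travel": [0,-10.9,5.5],"delta_rot": [0,0,0],"fingers": 1}
    - {"travel": [0,-10.5,6.1],"delta_rot": [0,0,0],"fingers": 1}
    - {"travel": [0,-10.2,6.7],"delta_rot": [0,0,0],"fingers": 1}
    - {"travel": [0,-9.7,7.3],"delta_rot": [0,0,0],"fingers": 1}
    - {"travel": [0,-9.3,7.9],"delta_rot": [0,0,0],"fingers": 1}
    - {"travel": [0,-8.8,8.5],"delta_rot": [0,0,0],"fingers": 1}
    - {"travel": [0,-8.3,9],"delta_rot": [0,0,0],"fingers": 1}
    - {"travel": [0,-7.7,9.4],"delta_rot": [0,0,0],"fingers": 1}
    - {"travel": [0,-7.1,9.9],"delta_rot": [0,0,0],"fingers": 1}
    - {"travel": [0,-6.5,10.3],"delta_rot": [0,0,0],"fingers": 1}
    - {"travel": [0,-5.9,10.7],"delta_rot": [0,0,0],"fingers": 1}
    - {"travel": [0,-5.2,11],"delta_rot": [0,0,0],"fingers": 1}
    - {"travel": [0,-4.6,11.3],"delta_rot": [0,0,0],"fingers": 1}
    - {"travel": [0,-2,5.7],"delta_rot": [0,0,0],"fingers": 1}
    - {"travel": [0,-0.8,2],"delta_rot": [0,0,0],"fingers": 1}
    - {"travel": [0,0,0],"delta_rot": [0,0,0],"fingers": 1}

```text
clock: 10.02
eef_pos: [510.6, 250.2, 127.1]
eef_rot: [3.141, 0.0, 0.073]
wrist_force: [-1.3, -0.2, -0.2]
finger_gap: 11.5
```

Request:
send_rows:
  plan:
    - {"travel": [0,-0.7,2],"delta_rot": [0,0,0],"fingers": 1}
    - {"travel": [0,-0.5,1.5],"delta_rot": [0,0,0],"fingers": 1}
    - {"travel": [0,-0.3,1.2],"delta_rot": [0,0,0],"fingers": 1}
    - {"travel": [0,0,0.6],"delta_rot": [0,0,0],"fingers": 1}
    - {"travel": [0,0,0],"delta_rot": [0,0,0],"fingers": 1}

```text
clock: 10.65
eef_pos: [510.6, 251.8, 122.0]
eef_rot: [-3.142, -0.0, 0.073]
wrist_force: [-1.8, -2.0, 3.1]
finger_gap: 11.0
```

Request:
send_rows:
  plan:
    - {"travel": [0,0,1],"delta_rot": [0,0,0],"fingers": 1}
    - {"travel": [0,0,0],"delta_rot": [0,0,0],"fingers": 0.6}
    - {"travel": [0,0,0],"delta_rot": [0,0,0],"fingers": 0.15}
    - {"travel": [0,0,0],"delta_rot": [0,0,0],"fingers": 0.15}
    - {"travel": [0,0,-20],"delta_rot": [0,0,0],"fingers": 0.15}
    - {"travel": [0,0,-40],"delta_rot": [0,0,0],"fingers": 0.15}
    - {"travel": [0,0,-50],"delta_rot": [0,0,0],"fingers": 0}
    - {"travel": [0,0,0],"delta_rot": [0,0,0],"fingers": 0}

```text
clock: 11.65
eef_pos: [511.8, 252.3, 234.6]
eef_rot: [-3.139, -0.006, 0.073]
wrist_force: [0.4, -0.4, 0.0]
finger_gap: 47.1
```

Run:
```python
from fit import *
c,P=fit('wrist')
T=P[(P[...,2]>105)&(P[...,2]<122)&(abs(P[...,1]-140)<60)&(abs(P[...,0]-520)<40)]
print(T.shape, np.linalg.lstsq(np.c_[T[:,:2],np.ones(len(T))],T[:,2],rcond=None)[0])
```

```text
wrist handle (array([510.7, 251.6]), array([102. ,  11.2]), 4.65) topz [124.74348176 126.32341687]
wrist tub (array([532.6,  25.3]), array([162.2,  52.8]), 21.52) [66.03452981 80.36704607 88.15825031]
(19055, 3) [4.55714800e-04 5.81038916e-04 1.14236547e+02]
```

Request:
send_rows:
  plan:
    - {"travel": [1.2,48,-6],"delta_rot": [0,0,0],"fingers": 0}
    - {"travel": [1.2,48,-6],"delta_rot": [0,0,0],"fingers": 0}
    - {"travel": [1.2,48,-6],"delta_rot": [0,0,0],"fingers": 0}
    - {"travel": [1.2,48,-6],"delta_rot": [0,0,0],"fingers": 0}
    - {"travel": [1.2,48,-6],"delta_rot": [0,0,0],"fingers": 0}
    - {"travel": [1.2,48,-6],"delta_rot": [0,0,0],"fingers": 0}
    - {"travel": [0,0,0],"delta_rot": [0,0,0],"fingers": 0}

```text
clock: 12.58
eef_pos: [538.6, -37.4, 265.6]
eef_rot: [-3.141, 0.002, 0.069]
wrist_force: [0.1, 0.6, -0.7]
finger_gap: 46.9
```

Run:
```python
from fit import *
c=snap('wrist'); P=cloud(c); save(c,'tub.png'); np.save('tub.npy',P)
x,y,z=P[...,0],P[...,1],P[...,2]
g=(c['z_map']>0)&(y<45)&(y>-130)&(x>430)&(x<650)
for lo,hi in((70,79),(79,84),(84,95)):
    q=P[g&(z>lo)&(z<hi)]; 
    if len(q)>20: print(lo,hi,len(q),rect(q[:,:2]),q[:,:2].min(0),q[:,:2].max(0))
print(Twt()[:3,3],[(np.round(w(c,d['at']),1).tolist(),d['confidence']) for k in('tub_rim','tub') for d in tip_of(k,'wrist')])
```

```text
70 79 856 (array([539.9, -33.1]), array([146.8, 110.7]), 3.9) [464.11500054 -91.62342925] [616.86716752  26.77043345]
79 84 1127 (array([540.9, -33.1]), array([158.5, 124.4]), 3.97) [459.68280218 -98.18798129] [624.05558273  32.84802664]
84 95 4105 (array([540.5, -33. ]), array([159.2, 123.7]), 3.9) [459.00213105 -97.17780017] [624.12342914  33.31410191]
[538.53456014 -35.85817009 265.48782203] [([542.0, -30.9, 79.6], 0.59), ([602.7, -302.8, 11.6], 0.5), ([541.0, -31.7, 12.8], 0.79)]
```

View pics/tub.png

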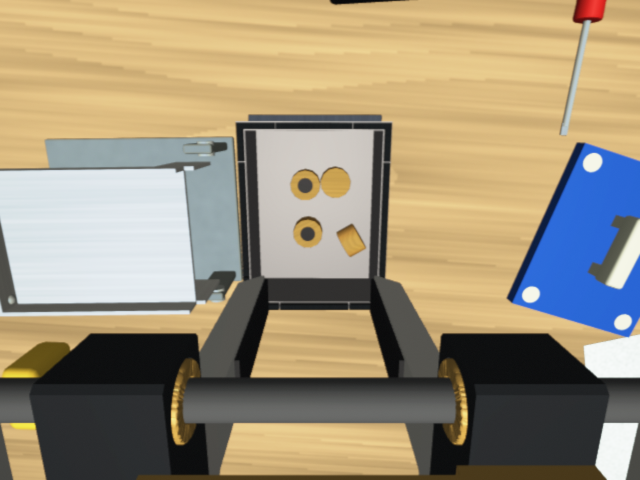

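Request:
send_rows:
  plan:
    - {"travel": [-6.5,49.6,0],"delta_rot": [0,0,0],"fingers": 0}
    - {"travel": [-6.5,49.6,0],"delta_rot": [0,0,0],"fingers": 0}
    - {"travel": [-6.5,49.6,0],"delta_rot": [0,0,0],"fingers": 0}
    - {"travel": [-6.5,49.6,0],"delta_rot": [0,0,0],"fingers": 0}
    - {"travel": [-6.5,49.6,0],"delta_rot": [0,0,0],"fingers": 0}
    - {"travel": [-6.5,49.6,0],"delta_rot": [0,0,0],"fingers": 0}
    - {"travel": [0,0,35],"delta_rot": [0,0,9],"fingers": 0}
    - {"travel": [0,0,35],"delta_rot": [0,0,9],"fingers": 0}
    - {"travel": [0,0,0],"delta_rot": [0,0,0],"fingers": 0}
    - {"travel": [0,0,0],"delta_rot": [0,0,0],"fingers": 0}

```text
clock: 13.98
eef_pos: [522.4, -334.1, 198.3]
eef_rot: [3.141, -0.001, -0.237]
wrist_force: [0.7, -0.3, 1.2]
finger_gap: 47.0
```

Run:
```python
from fit import *
s=manip.read_state(); print(s['eef_pos'],np.degrees(s['eef_rot']))
c=snap('wrist'); P=cloud(c); save(c,'lid.png')
hsv=cv2.cvtColor(c['color'],cv2.COLOR_RGB2HSV); z=P[...,2]; near=(c['z_map']>0)&(np.hypot(P[...,0]-520,P[...,1]+336)<115)
q=P[near&(z>38)&(z<60)&(np.hypot(P[...,0]-520,P[...,1]+336)<50)]; print('bar',rect(q[:,:2]),np.percentile(q[:,2],[5,50,95]))
q=P[near&(z>6)&(z<25)]; print('lid',rect(q[:,:2]),np.percentile(q[:,2],[5,50,95]))
print([(np.round(w(c,d['at']),1).tolist(),d['confidence']) for k in('lid_grip','lid_corner0') for d in tip_of(k,'wrist')])
```

```text
[ 522.40765409 -334.11295775  198.29061276] [ 1.79970264e+02 -8.25821224e-02 -1.35518713e+01]
bar (array([ 520. , -336.4]), array([17.8, 69.6]), 76.98) [43.20717547 45.40685643 46.72854078]
lid (array([ 519.4, -336.2]), array([138.5, 174.5]), 76.79) [12.44173756 13.65565575 14.88109765]
[([519.9, -337.6, 34.8], 0.66), ([462.1, -268.7, 11.4], 0.76), ([600.2, -304.1, 12.6], 0.73), ([573.9, -403.2, 13.4], 0.73)]
```

View pics/lid.png

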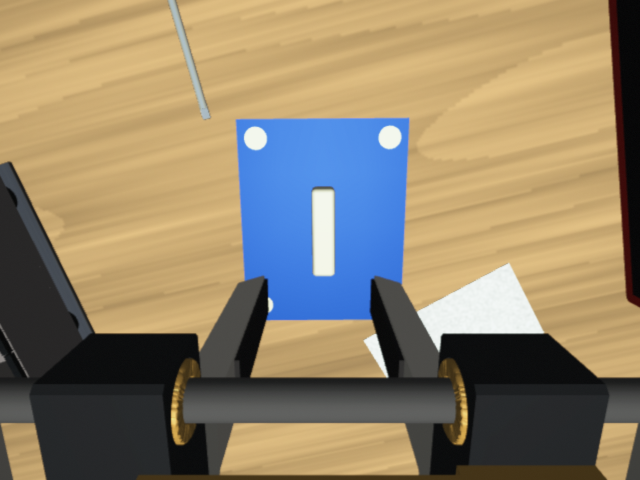

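Picture 5: the lid with its white bar at (323,232) between the fingers. I'll descend, grip and lift it.

Request:
send_rows:
  plan:
    - {"travel": [-2,2.7,45],"delta_rot": [0,0,-0.4],"fingers": 0}
    - {"travel": [0,0,45],"delta_rot": [0,0,0],"fingers": 0}
    - {"travel": [0,0,40],"delta_rot": [0,0,0],"fingers": 0}
    - {"travel": [0,0,20],"delta_rot": [0,0,0],"fingers": 0.3}
    - {"travel": [0,0,8],"delta_rot": [0,0,0],"fingers": 0.3}
    - {"travel": [0,0,0],"delta_rot": [0,0,0],"fingers": 1}
    - {"travel": [0,0,0],"delta_rot": [0,0,0],"fingers": 1}
    - {"travel": [0,0,0],"delta_rot": [0,0,0],"fingers": 1}
    - {"travel": [0,0,0],"delta_rot": [0,0,0],"fingers": 1}
  grip_force: 40

```text
clock: 15.25
eef_pos: [519.6, -337.2, 40.3]
eef_rot: [3.141, -0.002, -0.234]
wrist_force: [-0.8, 0.9, 6.6]
finger_gap: 17.7
```

Request:
send_rows:
  plan:
    - {"travel": [0,0,-20],"delta_rot": [0,0,0],"fingers": 1}
    - {"travel": [0,0,-40],"delta_rot": [0,0,0],"fingers": 1}
    - {"travel": [0,0,-50],"delta_rot": [0,0,0],"fingers": 1}
    - {"travel": [0,0,-40],"delta_rot": [0,0,-8.7],"fingers": 1}
    - {"travel": [0,0,0],"delta_rot": [0,0,-8.7],"fingers": 1}
    - {"travel": [6,-43,0],"delta_rot": [0,0,0],"fingers": 1}
    - {"travel": [6,-43,0],"delta_rot": [0,0,0],"fingers": 1}
    - {"travel": [6,-43,0],"delta_rot": [0,0,0],"fingers": 1}
    - {"travel": [6,-43,0],"delta_rot": [0,0,0],"fingers": 1}
    - {"travel": [6,-43,0],"delta_rot": [0,0,0],"fingers": 1}
    - {"travel": [6,-43,0],"delta_rot": [0,0,0],"fingers": 1}
    - {"travel": [6,-43,0],"delta_rot": [0,0,0],"fingers": 1}
    - {"travel": [0,0,0],"delta_rot": [0,0,0],"fingers": 1}
    - {"travel": [0,0,0],"delta_rot": [0,0,0],"fingers": 1}

```text
clock: 17.0
eef_pos: [540.0, -33.9, 189.6]
eef_rot: [3.141, -0.001, 0.07]
wrist_force: [-0.4, -0.5, -2.3]
finger_gap: 17.6
```

Run:
```python
from fit import *
s=manip.read_state(); print(s['eef_pos'],np.degrees(s['eef_rot']),s['wrist_force'])
c=snap('wrist'); P=cloud(c); save(c,'hold.png')
hsv=cv2.cvtColor(c['color'],cv2.COLOR_RGB2HSV)
b=(abs(hsv[...,0].astype(int)-110)<15)&(hsv[...,1]>130)&(c['z_map']>0)&(P[...,2]>130)
q=P[b]; print(len(q)); print(rect(q[:,:2]),np.linalg.lstsq(np.c_[q[:,:2]-s['eef_pos'][:2],np.ones(len(q))],q[:,2],rcond=None)[0])
```

```text
[539.98316532 -33.89004308 189.63958874] [ 1.79979220e+02 -3.80604179e-02  3.99563781e+00] [-0.38508291 -0.49558993 -2.25423512]
60513
(array([539. , -33.9]), array([174.4, 138.8]), 4.0) [-5.98124043e-03  2.84615897e-04  1.63874282e+02]
```

View pics/hold.png

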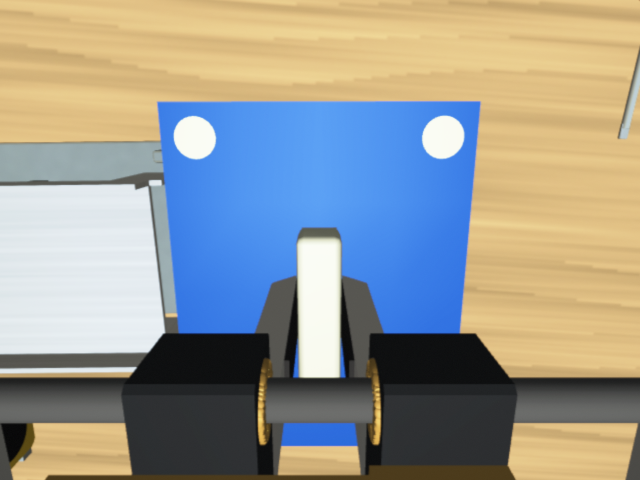

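Request:
send_rows:
  plan:
    - {"travel": [1.75,-0.7,20],"delta_rot": [0,0,0],"fingers": 1}
    - {"travel": [0,0,20],"delta_rot": [0,0,0],"fingers": 1}
    - {"travel": [0,0,14],"delta_rot": [0,0,0],"fingers": 1}
    - {"travel": [0,0,8],"delta_rot": [0,0,0],"fingers": 1}
    - {"travel": [0,0,6],"delta_rot": [0,0,0],"fingers": 1}
    - {"travel": [0,0,3],"delta_rot": [0,0,0],"fingers": 1}
    - {"travel": [0,0,0],"delta_rot": [0,0,0],"fingers": 1}

```text
clock: 17.92
eef_pos: [541.8, -32.9, 118.4]
eef_rot: [3.141, -0.001, 0.07]
wrist_force: [-4.8, -1.1, 4.0]
finger_gap: 17.8
```

Request:
send_rows:
  plan:
    - {"travel": [-0.8,0,1],"delta_rot": [0,0,0],"fingers": 1}
    - {"travel": [0,0,1],"delta_rot": [0,0,0],"fingers": 1}
    - {"travel": [0,0,0],"delta_rot": [0,0,0],"fingers": 1}

```text
clock: 18.3
eef_pos: [541.8, -32.9, 117.0]
eef_rot: [3.141, -0.003, 0.07]
wrist_force: [-1.4, -1.8, 7.6]
finger_gap: 17.5
```

Request:
send_rows:
  plan:
    - {"travel": [0,0,0],"delta_rot": [0,0,0],"fingers": 0.2}
    - {"travel": [0,0,0],"delta_rot": [0,0,0],"fingers": 0.2}
    - {"travel": [0,0,0],"delta_rot": [0,0,0],"fingers": 0.2}
    - {"travel": [0,0,-30],"delta_rot": [0,0,0],"fingers": 0.2}
    - {"travel": [0,0,-45],"delta_rot": [0,0,0],"fingers": 0.2}
    - {"travel": [0,0,0],"delta_rot": [0,0,0],"fingers": 1}
    - {"travel": [0,0,0],"delta_rot": [0,0,0],"fingers": 1}

```text
clock: 19.18
eef_pos: [540.6, -32.8, 190.1]
eef_rot: [-3.141, 0.001, 0.07]
wrist_force: [-0.7, -0.1, -0.8]
finger_gap: 20.7
```

```bash
cat > lidfit.py <<'E'
from fit import *
def lid(n='wrist'):
    s=manip.read_state(); c=snap(n); P=cloud(c); save(c,'last.png')
    hsv=cv2.cvtColor(c['color'],cv2.COLOR_RGB2HSV)
    b=(abs(hsv[...,0].astype(int)-110)<15)&(hsv[...,1]>130)&(c['z_map']>0)&(P[...,2]>75)&(P[...,2]<110)
    q=P[b]; (cx,cy),sz,a=rect(q[:,:2]); th=np.radians(a if sz[0]>sz[1] else a-90)
    ex=np.array([np.cos(th),np.sin(th)]); ey=np.array([-ex[1],ex[0]]); d=q[:,:2]-[cx,cy]
    k=np.linalg.lstsq(np.c_[d@ex,d@ey,np.ones(len(q))],q[:,2],rcond=None)[0]
    print('tcp',s['eef_pos'].round(1),'gap',round(s['finger_gap'],1),'F',s['wrist_force'].round(1))
    print('lid',cx,cy,sz,np.degrees(th).round(2),'top z centre',k[2].round(2))
    for i,(u,v) in enumerate([(72,54),(-72,54),(-72,-54),(72,-54)]):
        print('corner',i,(np.array([cx,cy])+u*ex+v*ey).round(1),'z',(k@[u,v,1]).round(2))
    return c,P
E
python3 -c "
from lidfit import *
lid(); lid('top')"
```

```text
tcp [540.6 -32.8 190.1] gap 20.7 F [-0.7 -0.1 -0.8]
lid 540.7 -33.0 [174.4 138.3] 4.0 top z centre 92.89
corner 0 [608.8  25.9] z 93.29
corner 1 [465.1  15.8] z 92.56
corner 2 [472.6 -91.9] z 92.49
corner 3 [616.3 -81.8] z 93.21
tcp [540.4 -32.7 189.7] gap 16.9 F [-0.4  0.2 -0.2]
lid 554.1 -53.2 [1069.6  307.5] 89.85 top z centre 95.67
corner 0 [500.3  18.9] z 95.76
corner 1 [ 499.9 -125.1] z 95.07
corner 2 [ 607.9 -125.3] z 95.57
corner 3 [608.3  18.7] z 96.26
```

Request:
send_rows:
  plan:
    - {"travel": [36,-27,0],"delta_rot": [0,0,0],"fingers": 1}
    - {"travel": [36,-27,0],"delta_rot": [0,0,0],"fingers": 1}
    - {"travel": [0,0,40],"delta_rot": [0,0,0],"fingers": 1}
    - {"travel": [0,0,25],"delta_rot": [0,0,0],"fingers": 1}
    - {"travel": [0,0,9],"delta_rot": [0,0,0],"fingers": 1}
    - {"travel": [0,0,3],"delta_rot": [0,0,0],"fingers": 1}
    - {"travel": [0,0,1],"delta_rot": [0,0,0],"fingers": 1}
    - {"travel": [0,0,1],"delta_rot": [0,0,0],"fingers": 1}
    - {"travel": [0,0,1],"delta_rot": [0,0,0],"fingers": 1}
    - {"travel": [0,0,0],"delta_rot": [0,0,0],"fingers": 1}

```text
clock: 20.52
eef_pos: [609.3, 26.1, 111.5]
eef_rot: [3.142, -0.001, 0.07]
wrist_force: [1.1, -0.0, 3.6]
finger_gap: 0.3
```

Contact at z of about 111.5 (3.6 N). Now pressing in small steps.

Request:
send_rows:
  plan:
    - {"travel": [0,0,1.5],"delta_rot": [0,0,0],"fingers": 1}
    - {"travel": [0,0,1.5],"delta_rot": [0,0,0],"fingers": 1}
    - {"travel": [0,0,1.5],"delta_rot": [0,0,0],"fingers": 1}
    - {"travel": [0,0,0],"delta_rot": [0,0,0],"fingers": 1}

```text
clock: 21.02
eef_pos: [609.5, 26.1, 107.6]
eef_rot: [3.141, -0.002, 0.07]
wrist_force: [-1.0, 0.3, 12.1]
finger_gap: 0.7
```

Request:
send_rows:
  plan:
    - {"travel": [0,0,1.3],"delta_rot": [0,0,0],"fingers": 1}
    - {"travel": [0,0,1.3],"delta_rot": [0,0,0],"fingers": 1}
    - {"travel": [0,0,1.3],"delta_rot": [0,0,0],"fingers": 1}
    - {"travel": [0,0,0],"delta_rot": [0,0,0],"fingers": 1}

```text
clock: 21.52
eef_pos: [609.6, 26.1, 104.4]
eef_rot: [3.141, -0.002, 0.07]
wrist_force: [-4.9, 0.7, 17.9]
finger_gap: 0.6
```

Request:
send_rows:
  plan:
    - {"travel": [0,0,1],"delta_rot": [0,0,0],"fingers": 1}
    - {"travel": [0,0,1],"delta_rot": [0,0,0],"fingers": 1}
    - {"travel": [0,0,0],"delta_rot": [0,0,0],"fingers": 1}

```text
clock: 21.9
eef_pos: [609.7, 26.2, 102.5]
eef_rot: [3.142, -0.003, 0.07]
wrist_force: [-4.5, 1.4, 19.1]
finger_gap: 0.8
```

Request:
send_rows:
  plan:
    - {"travel": [0,0,1],"delta_rot": [0,0,0],"fingers": 1}
    - {"travel": [0,0,1],"delta_rot": [0,0,0],"fingers": 1}
    - {"travel": [0,0,0],"delta_rot": [0,0,0],"fingers": 1}

```text
clock: 22.28
eef_pos: [609.8, 26.3, 100.8]
eef_rot: [3.142, -0.003, 0.07]
wrist_force: [-4.7, 1.6, 20.5]
finger_gap: 0.2
```

Request:
send_rows:
  plan:
    - {"travel": [0,0,1],"delta_rot": [0,0,0],"fingers": 1}
    - {"travel": [0,0,1],"delta_rot": [0,0,0],"fingers": 1}
    - {"travel": [0,0,0],"delta_rot": [0,0,0],"fingers": 1}

```text
clock: 22.65
eef_pos: [609.9, 26.3, 99.2]
eef_rot: [3.142, -0.003, 0.07]
wrist_force: [-6.7, 0.7, 24.4]
finger_gap: 0.3
```

Request:
send_rows:
  plan:
    - {"travel": [0,0,-10],"delta_rot": [0,0,0],"fingers": 1}
    - {"travel": [0,0,-12],"delta_rot": [0,0,0],"fingers": 1}
    - {"travel": [-48,0,0],"delta_rot": [0,0,0],"fingers": 1}
    - {"travel": [-48,0,0],"delta_rot": [0,0,0],"fingers": 1}
    - {"travel": [-49,0,0],"delta_rot": [0,0,0],"fingers": 1}
    - {"travel": [0,0,0],"delta_rot": [0,0,0],"fingers": 1}

```text
clock: 23.4
eef_pos: [461.8, 16.0, 118.4]
eef_rot: [-3.141, 0.002, 0.069]
wrist_force: [0.8, -0.4, -0.4]
finger_gap: 0.4
```

```bash
python3 -c "
from lidfit import *
lid()"
```

```text
tcp [461.8  16.  118.4] gap 0.4 F [ 0.8 -0.4 -0.4]
lid 523.0 -34.8 [136.  138.8] -86.07 top z centre 92.42
corner 0 [ 581.8 -102.9] z 92.38
corner 1 [571.9  40.7] z 92.2
corner 2 [464.2  33.3] z 92.47
corner 3 [ 474.1 -110.3] z 92.64
```

```bash
cat >> lidfit.py <<'E'
def plane(n='scene',C=(540.7,-33),yaw=4.0):
    c=snap(n); P=cloud(c); hsv=cv2.cvtColor(c['color'],cv2.COLOR_RGB2HSV); th=np.radians(yaw)
    ex=np.array([np.cos(th),np.sin(th)]); ey=np.array([-ex[1],ex[0]]); d=P[...,:2]-np.array(C); u,v=d@ex,d@ey
    b=(abs(hsv[...,0].astype(int)-110)<15)&(hsv[...,1]>130)&(c['z_map']>0)&(P[...,2]>75)&(P[...,2]<110)&(abs(u)<85)&(abs(v)<67)
    A=np.c_[u[b],v[b],np.ones(b.sum())]; k=np.linalg.lstsq(A,P[b][:,2],rcond=None)[0]
    print(n,b.sum(),'c',k[2].round(2),'corners',[(k@[x,y,1]).round(2) for x,y in((72,54),(-72,54),(-72,-54),(72,-54))],'res',(P[b][:,2]-A@k).std().round(2))
    save(c,n+'_last.png')
E
python3 -c "
from lidfit import *
for n in('scene','top','wrist'): plane(n)"
```

```text
scene 3122 c 92.65 corners [np.float64(91.96), np.float64(93.03), np.float64(93.34), np.float64(92.27)] res 2.12
top 1802 c 92.63 corners [np.float64(92.47), np.float64(92.51), np.float64(92.78), np.float64(92.75)] res 1.81
wrist 80940 c 92.36 corners [np.float64(92.11), np.float64(92.47), np.float64(92.62), np.float64(92.25)] res 0.83
```

Request:
send_rows:
  plan:
    - {"travel": [3,0,4],"delta_rot": [0,0,0],"fingers": 1}
    - {"travel": [0,0,3],"delta_rot": [0,0,0],"fingers": 1}
    - {"travel": [0,0,1.5],"delta_rot": [0,0,0],"fingers": 1}
    - {"travel": [0,0,1.5],"delta_rot": [0,0,0],"fingers": 1}
    - {"travel": [0,0,1.5],"delta_rot": [0,0,0],"fingers": 1}
    - {"travel": [0,0,1.5],"delta_rot": [0,0,0],"fingers": 1}
    - {"travel": [0,0,1.5],"delta_rot": [0,0,0],"fingers": 1}
    - {"travel": [0,0,0],"delta_rot": [0,0,0],"fingers": 1}

```text
clock: 24.6
eef_pos: [467.9, 16.4, 104.8]
eef_rot: [-3.141, -0.002, 0.07]
wrist_force: [-1.8, 1.6, 12.9]
finger_gap: 0.8
```

Request:
send_rows:
  plan:
    - {"travel": [-1,0,1],"delta_rot": [0,0,0],"fingers": 1}
    - {"travel": [0,0,1],"delta_rot": [0,0,0],"fingers": 1}
    - {"travel": [0,0,1],"delta_rot": [0,0,0],"fingers": 1}
    - {"travel": [0,0,0],"delta_rot": [0,0,0],"fingers": 1}

```text
clock: 25.1
eef_pos: [467.8, 16.3, 102.5]
eef_rot: [3.142, -0.004, 0.07]
wrist_force: [-0.3, 2.5, 17.9]
finger_gap: 0.3
```

Request:
send_rows:
  plan:
    - {"travel": [0,0,1],"delta_rot": [0,0,0],"fingers": 1}
    - {"travel": [0,0,1],"delta_rot": [0,0,0],"fingers": 1}
    - {"travel": [0,0,1],"delta_rot": [0,0,0],"fingers": 1}
    - {"travel": [0,0,0],"delta_rot": [0,0,0],"fingers": 1}

```text
clock: 25.6
eef_pos: [467.8, 16.4, 99.8]
eef_rot: [-3.142, -0.004, 0.07]
wrist_force: [-3.0, 3.0, 22.5]
finger_gap: 0.5
```

Request:
send_rows:
  plan:
    - {"travel": [0,0,1],"delta_rot": [0,0,0],"fingers": 1}
    - {"travel": [0,0,1],"delta_rot": [0,0,0],"fingers": 1}
    - {"travel": [0,0,0],"delta_rot": [0,0,0],"fingers": 1}

```text
clock: 25.98
eef_pos: [467.8, 16.4, 98.1]
eef_rot: [-3.142, -0.004, 0.07]
wrist_force: [-5.8, 3.1, 27.4]
finger_gap: -0.2
```

Request:
send_rows:
  plan:
    - {"travel": [0,0,-8],"delta_rot": [0,0,0],"fingers": 1}
    - {"travel": [0,0,-12],"delta_rot": [0,0,0],"fingers": 1}
    - {"travel": [-1,54,0],"delta_rot": [0,0,0],"fingers": 1}
    - {"travel": [-1,54,0],"delta_rot": [0,0,0],"fingers": 1}
    - {"travel": [0,0,6],"delta_rot": [0,0,0],"fingers": 1}
    - {"travel": [0,0,2],"delta_rot": [0,0,0],"fingers": 1}
    - {"travel": [0,0,1.5],"delta_rot": [0,0,0],"fingers": 1}
    - {"travel": [0,0,1.5],"delta_rot": [0,0,0],"fingers": 1}
    - {"travel": [0,0,1.5],"delta_rot": [0,0,0],"fingers": 1}
    - {"travel": [0,0,0],"delta_rot": [0,0,0],"fingers": 1}

```text
clock: 27.22
eef_pos: [472.2, -91.9, 104.5]
eef_rot: [3.139, -0.001, 0.071]
wrist_force: [-4.8, -9.1, 14.2]
finger_gap: 0.4
```

Request:
send_rows:
  plan:
    - {"travel": [0,0,1],"delta_rot": [0,0,0],"fingers": 1}
    - {"travel": [0,0,1],"delta_rot": [0,0,0],"fingers": 1}
    - {"travel": [0,0,1],"delta_rot": [0,0,0],"fingers": 1}
    - {"travel": [0,0,0],"delta_rot": [0,0,0],"fingers": 1}

```text
clock: 27.72
eef_pos: [472.2, -92.0, 101.8]
eef_rot: [3.139, -0.001, 0.07]
wrist_force: [-7.8, -8.9, 19.6]
finger_gap: 0.4
```

Request:
send_rows:
  plan:
    - {"travel": [0,0,1],"delta_rot": [0,0,0],"fingers": 1}
    - {"travel": [0,0,1],"delta_rot": [0,0,0],"fingers": 1}
    - {"travel": [0,0,0],"delta_rot": [0,0,0],"fingers": 1}

```text
clock: 28.1
eef_pos: [472.2, -92.0, 100.0]
eef_rot: [3.139, -0.001, 0.071]
wrist_force: [-8.8, -9.5, 21.9]
finger_gap: 0.3
```

Request:
send_rows:
  plan:
    - {"travel": [0,0,1],"delta_rot": [0,0,0],"fingers": 1}
    - {"travel": [0,0,1],"delta_rot": [0,0,0],"fingers": 1}
    - {"travel": [0,0,0],"delta_rot": [0,0,0],"fingers": 1}

```text
clock: 28.48
eef_pos: [472.2, -92.1, 98.4]
eef_rot: [3.139, -0.001, 0.071]
wrist_force: [-10.4, -7.8, 27.2]
finger_gap: 0.2
```

Request:
send_rows:
  plan:
    - {"travel": [0,0,-8],"delta_rot": [0,0,0],"fingers": 1}
    - {"travel": [0,0,-12],"delta_rot": [0,0,0],"fingers": 1}
    - {"travel": [48,0,0],"delta_rot": [0,0,0],"fingers": 1}
    - {"travel": [48,0,0],"delta_rot": [0,0,0],"fingers": 1}
    - {"travel": [48,0,0],"delta_rot": [0,0,0],"fingers": 1}
    - {"travel": [0,0,6],"delta_rot": [0,0,0],"fingers": 1}
    - {"travel": [0,0,2],"delta_rot": [0,0,0],"fingers": 1}
    - {"travel": [0,0,1.5],"delta_rot": [0,0,0],"fingers": 1}
    - {"travel": [0,0,1.5],"delta_rot": [0,0,0],"fingers": 1}
    - {"travel": [0,0,1.5],"delta_rot": [0,0,0],"fingers": 1}
    - {"travel": [0,0,0],"delta_rot": [0,0,0],"fingers": 1}

```text
clock: 29.85
eef_pos: [615.2, -81.3, 105.5]
eef_rot: [-3.141, -0.002, 0.069]
wrist_force: [0.6, 3.8, 11.0]
finger_gap: 0.3
```

Request:
send_rows:
  plan:
    - {"travel": [0,0,1],"delta_rot": [0,0,0],"fingers": 1}
    - {"travel": [0,0,1],"delta_rot": [0,0,0],"fingers": 1}
    - {"travel": [0,0,1],"delta_rot": [0,0,0],"fingers": 1}
    - {"travel": [0,0,1],"delta_rot": [0,0,0],"fingers": 1}
    - {"travel": [0,0,0],"delta_rot": [0,0,0],"fingers": 1}

```text
clock: 30.48
eef_pos: [615.3, -81.3, 102.4]
eef_rot: [-3.141, -0.002, 0.069]
wrist_force: [-1.8, 3.6, 17.6]
finger_gap: 0.2
```

Request:
send_rows:
  plan:
    - {"travel": [0,0,1],"delta_rot": [0,0,0],"fingers": 1}
    - {"travel": [0,0,1],"delta_rot": [0,0,0],"fingers": 1}
    - {"travel": [0,0,1],"delta_rot": [0,0,0],"fingers": 1}
    - {"travel": [0,0,0],"delta_rot": [0,0,0],"fingers": 1}

```text
clock: 30.98
eef_pos: [615.4, -81.3, 99.9]
eef_rot: [-3.142, -0.003, 0.07]
wrist_force: [-4.6, 4.8, 22.0]
finger_gap: 0.5
```

Request:
send_rows:
  plan:
    - {"travel": [0,0,1],"delta_rot": [0,0,0],"fingers": 1}
    - {"travel": [0,0,1],"delta_rot": [0,0,0],"fingers": 1}
    - {"travel": [0,0,0],"delta_rot": [0,0,0],"fingers": 1}

```text
clock: 31.35
eef_pos: [615.4, -81.3, 98.4]
eef_rot: [-3.142, -0.003, 0.07]
wrist_force: [-6.7, 5.0, 26.8]
finger_gap: 0.4
```

Now I'll back off upwards and look.

Request:
send_rows:
  plan:
    - {"travel": [0,0,-8],"delta_rot": [0,0,0],"fingers": 1}
    - {"travel": [0,0,-25],"delta_rot": [0,0,0],"fingers": 1}
    - {"travel": [-36,-27,-25],"delta_rot": [0,0,0],"fingers": 1}
    - {"travel": [-36,-27,-25],"delta_rot": [0,0,0],"fingers": 1}
    - {"travel": [0,0,0],"delta_rot": [0,0,0],"fingers": 1}

```text
clock: 31.98
eef_pos: [537.9, -31.8, 180.1]
eef_rot: [3.141, -0.002, 0.071]
wrist_force: [-0.2, -0.1, 0.6]
finger_gap: 0.5
```

```bash
python3 -c "
from lidfit import *
lid()
for n in('scene','wrist'): plane(n)"
```

```text
tcp [537.9 -31.8 180.1] gap 0.5 F [-0.2 -0.1  0.6]
lid 542.7 -31.5 [173.6 138.4] 2.69 top z centre 88.03
corner 0 [612.1  25.8] z 87.91
corner 1 [468.2  19.1] z 88.22
corner 2 [473.3 -88.8] z 88.14
corner 3 [617.2 -82.1] z 87.83
scene 2990 c 88.33 corners [np.float64(88.05), np.float64(88.71), np.float64(88.6), np.float64(87.95)] res 1.82
wrist 40783 c 88.01 corners [np.float64(87.92), np.float64(88.22), np.float64(88.11), np.float64(87.81)] res 0.72
```

Request:
send_rows:
  plan:
    - {"travel": [38,1,0],"delta_rot": [0,0,0],"fingers": 1}
    - {"travel": [38,1,10],"delta_rot": [0,0,0],"fingers": 1}
    - {"travel": [0,0,40],"delta_rot": [0,0,0],"fingers": 1}
    - {"travel": [0,0,17],"delta_rot": [0,0,0],"fingers": 1}
    - {"travel": [0,0,5],"delta_rot": [0,0,0],"fingers": 1}
    - {"travel": [0,0,1.5],"delta_rot": [0,0,0],"fingers": 1}
    - {"travel": [0,0,1.5],"delta_rot": [0,0,0],"fingers": 1}
    - {"travel": [0,0,1.5],"delta_rot": [0,0,0],"fingers": 1}
    - {"travel": [0,0,0],"delta_rot": [0,0,0],"fingers": 1}

```text
clock: 33.25
eef_pos: [615.8, -29.9, 103.5]
eef_rot: [3.141, -0.0, 0.069]
wrist_force: [-7.2, -0.3, 11.6]
finger_gap: 0.4
```

Request:
send_rows:
  plan:
    - {"travel": [0,0,1.3],"delta_rot": [0,0,0],"fingers": 1}
    - {"travel": [0,0,1.3],"delta_rot": [0,0,0],"fingers": 1}
    - {"travel": [0,0,1.3],"delta_rot": [0,0,0],"fingers": 1}
    - {"travel": [0,0,0],"delta_rot": [0,0,0],"fingers": 1}

```text
clock: 33.75
eef_pos: [615.9, -30.0, 100.6]
eef_rot: [3.141, -0.001, 0.069]
wrist_force: [-12.5, 0.5, 21.2]
finger_gap: 0.3
```

Request:
send_rows:
  plan:
    - {"travel": [-1,0,1],"delta_rot": [0,0,0],"fingers": 1}
    - {"travel": [0,0,1],"delta_rot": [0,0,0],"fingers": 1}
    - {"travel": [0,0,0],"delta_rot": [0,0,0],"fingers": 1}

```text
clock: 34.12
eef_pos: [615.8, -30.0, 99.5]
eef_rot: [3.141, -0.004, 0.069]
wrist_force: [-9.6, 1.8, 24.0]
finger_gap: 0.7
```

Request:
send_rows:
  plan:
    - {"travel": [0,0,-8],"delta_rot": [0,0,0],"fingers": 1}
    - {"travel": [0,0,-12],"delta_rot": [0,0,0],"fingers": 1}
    - {"travel": [0,-55,0],"delta_rot": [0,0,0],"fingers": 1}
    - {"travel": [-36,0,0],"delta_rot": [0,0,0],"fingers": 1}
    - {"travel": [-36,0,0],"delta_rot": [0,0,0],"fingers": 1}
    - {"travel": [0,0,9],"delta_rot": [0,0,0],"fingers": 1}
    - {"travel": [0,0,3],"delta_rot": [0,0,0],"fingers": 1}
    - {"travel": [0,0,1.5],"delta_rot": [0,0,0],"fingers": 1}
    - {"travel": [0,0,1.5],"delta_rot": [0,0,0],"fingers": 1}
    - {"travel": [0,0,0],"delta_rot": [0,0,0],"fingers": 1}

```text
clock: 35.38
eef_pos: [539.5, 20.2, 101.5]
eef_rot: [-3.141, 0.001, 0.069]
wrist_force: [-12.3, -0.2, 18.1]
finger_gap: 0.8
```

Request:
send_rows:
  plan:
    - {"travel": [-1,0,1.2],"delta_rot": [0,0,0],"fingers": 1}
    - {"travel": [0,0,1.2],"delta_rot": [0,0,0],"fingers": 1}
    - {"travel": [0,0,0],"delta_rot": [0,0,0],"fingers": 1}

```text
clock: 35.75
eef_pos: [539.4, 20.2, 99.9]
eef_rot: [-3.142, -0.001, 0.069]
wrist_force: [-10.6, 0.9, 22.5]
finger_gap: 0.1
```

Request:
send_rows:
  plan:
    - {"travel": [-1,0,1.2],"delta_rot": [0,0,0],"fingers": 1}
    - {"travel": [0,0,0],"delta_rot": [0,0,0],"fingers": 1}
    - {"travel": [0,0,-8],"delta_rot": [0,0,0],"fingers": 1}
    - {"travel": [0,0,-13],"delta_rot": [0,0,0],"fingers": 1}
    - {"travel": [-36,0,0],"delta_rot": [0,0,0],"fingers": 1}
    - {"travel": [-36,0,0],"delta_rot": [0,0,0],"fingers": 1}
    - {"travel": [0,53,0],"delta_rot": [0,0,0],"fingers": 1}
    - {"travel": [0,0,9],"delta_rot": [0,0,0],"fingers": 1}
    - {"travel": [0,0,3],"delta_rot": [0,0,0],"fingers": 1}
    - {"travel": [0,0,1.5],"delta_rot": [0,0,0],"fingers": 1}
    - {"travel": [0,0,1.5],"delta_rot": [0,0,0],"fingers": 1}
    - {"travel": [0,0,0],"delta_rot": [0,0,0],"fingers": 1}

```text
clock: 37.25
eef_pos: [469.5, -37.6, 103.6]
eef_rot: [3.14, -0.0, 0.071]
wrist_force: [-4.7, -7.5, 11.2]
finger_gap: 0.4
```

Request:
send_rows:
  plan:
    - {"travel": [0,0,1.3],"delta_rot": [0,0,0],"fingers": 1}
    - {"travel": [0,0,1.3],"delta_rot": [0,0,0],"fingers": 1}
    - {"travel": [0,0,1.3],"delta_rot": [0,0,0],"fingers": 1}
    - {"travel": [0,0,0],"delta_rot": [0,0,0],"fingers": 1}

```text
clock: 37.75
eef_pos: [469.6, -37.6, 100.4]
eef_rot: [3.14, -0.0, 0.071]
wrist_force: [-9.2, -7.0, 21.1]
finger_gap: 0.3
```

Spring slope here too. I'll go a little further, then on to the −y side.

Request:
send_rows:
  plan:
    - {"travel": [0,0,1.3],"delta_rot": [0,0,0],"fingers": 1}
    - {"travel": [0,0,0],"delta_rot": [0,0,0],"fingers": 1}
    - {"travel": [0,0,-8],"delta_rot": [0,0,0],"fingers": 1}
    - {"travel": [0,0,-13],"delta_rot": [0,0,0],"fingers": 1}
    - {"travel": [0,53,0],"delta_rot": [0,0,0],"fingers": 1}
    - {"travel": [36,0,0],"delta_rot": [0,0,0],"fingers": 1}
    - {"travel": [36,0,0],"delta_rot": [0,0,0],"fingers": 1}
    - {"travel": [0,0,9],"delta_rot": [0,0,0],"fingers": 1}
    - {"travel": [0,0,3],"delta_rot": [0,0,0],"fingers": 1}
    - {"travel": [0,0,1.5],"delta_rot": [0,0,0],"fingers": 1}
    - {"travel": [0,0,1.5],"delta_rot": [0,0,0],"fingers": 1}
    - {"travel": [0,0,0],"delta_rot": [0,0,0],"fingers": 1}

```text
clock: 39.25
eef_pos: [544.3, -85.0, 104.7]
eef_rot: [-3.141, -0.001, 0.07]
wrist_force: [-1.3, 5.5, 8.4]
finger_gap: 0.4
```

Request:
send_rows:
  plan:
    - {"travel": [0,0,1.3],"delta_rot": [0,0,0],"fingers": 1}
    - {"travel": [0,0,1.3],"delta_rot": [0,0,0],"fingers": 1}
    - {"travel": [0,0,1.3],"delta_rot": [0,0,0],"fingers": 1}
    - {"travel": [0,0,1.3],"delta_rot": [0,0,0],"fingers": 1}
    - {"travel": [0,0,0],"delta_rot": [0,0,0],"fingers": 1}

```text
clock: 39.88
eef_pos: [544.4, -85.1, 100.6]
eef_rot: [-3.141, -0.001, 0.07]
wrist_force: [-7.1, 6.7, 20.8]
finger_gap: 0.3
```

Request:
send_rows:
  plan:
    - {"travel": [0,0,1.2],"delta_rot": [0,0,0],"fingers": 1}
    - {"travel": [0,0,0],"delta_rot": [0,0,0],"fingers": 1}
    - {"travel": [0,0,-8],"delta_rot": [0,0,0],"fingers": 1}
    - {"travel": [0,0,-30],"delta_rot": [0,0,0],"fingers": 1}
    - {"travel": [0,-27,-25],"delta_rot": [0,0,0],"fingers": 1}
    - {"travel": [0,-27,-25],"delta_rot": [0,0,0],"fingers": 1}
    - {"travel": [0,0,0],"delta_rot": [0,0,0],"fingers": 1}

```text
clock: 40.75
eef_pos: [540.9, -30.8, 187.1]
eef_rot: [3.141, -0.003, 0.071]
wrist_force: [0.2, -0.4, -0.5]
finger_gap: 0.4
```

```bash
python3 -c "
from lidfit import *
lid()
for n in('scene','wrist'): plane(n)
a=cv2.imread('pics/scene_last.png')[150:310,210:450]; cv2.imwrite('pics/seat.png',cv2.resize(a,(780,520),interpolation=cv2.INTER_CUBIC))"
```

```text
tcp [540.9 -30.8 187.1] gap 0.4 F [ 0.2 -0.4 -0.5]
lid 542.8 -31.6 [173.  138.4] 2.62 top z centre 87.76
corner 0 [612.3  25.6] z 87.82
corner 1 [468.4  19.1] z 87.77
corner 2 [473.3 -88.8] z 87.7
corner 3 [617.2 -82.3] z 87.75
scene 3014 c 88.04 corners [np.float64(88.02), np.float64(88.07), np.float64(88.05), np.float64(88.0)] res 1.81
wrist 39087 c 87.78 corners [np.float64(87.84), np.float64(87.8), np.float64(87.73), np.float64(87.76)] res 0.76
```

View pics/seat.png

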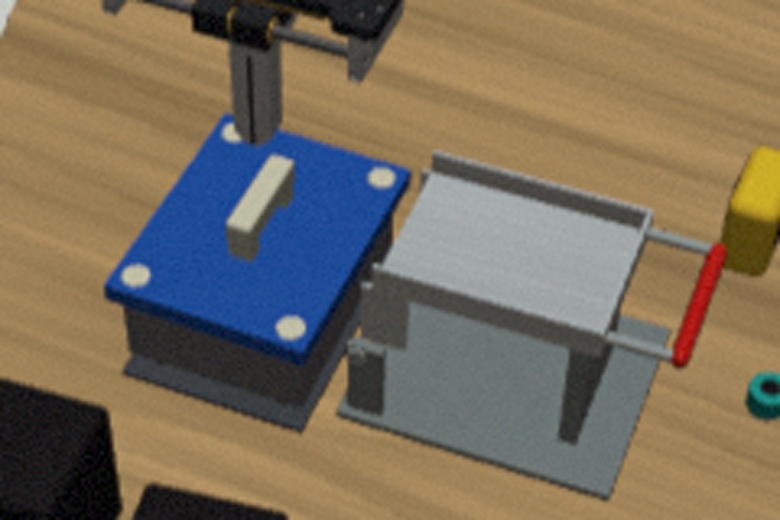

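```bash
python3 -c "
from h import *
P=np.load('tub.npy'); th=np.radians(3.95); d=P[...,:2]-[540.7,-33.1]; u=d@[np.cos(th),np.sin(th)]; v=d@[-np.sin(th),np.cos(th)]; z=P[...,2]
e=np.maximum(abs(u)-80,abs(v)-62)
for a in np.arange(-7,1,1):
    q=z[(e>a)&(e<a+1)&(z>76)&(z<95)]; print(a,len(q),np.histogram(q,np.arange(76,95))[0])
"
```

```text
-7 1265 [ 74  57  54  82  56  69 155 290 166  35  32  40  57  73  24   1   0   0]
-6 997 [  0   1   0   0   0   5  34  91  67  82  77 182 288 130  37   3   0   0]
-5 623 [  0   0   0   0   0   1   0   4   4   2  22 164 257 132  35   2   0   0]
-4 716 [  0   0   0   0   0   0   1   1   3   1  19 169 285 172  56   9   0   0]
-3 707 [  0   0   0   0   0   0   1   0   4   3  29 194 294 140  38   4   0   0]
-2 624 [  0   0   0   0   0   0   0   2   2   4  19 165 272 135  24   1   0   0]
-1 262 [  0   0   0   0   0   1  31 105  56   8   3  48  10   0   0   0   0   0]
0 20 [ 0  0  0  0  0  0 10 10  0  0  0  0  0  0  0  0  0  0]
```

Rim at about 83.4 puts the seated lid top at 87.4. It measures 87.8, with the same +0.4 bias as before, and is level within 0.1 mm. Corner 0 was pressed least and first, so I'll feel it once more.

Request:
send_rows:
  plan:
    - {"travel": [36,-26,0],"delta_rot": [0,0,0],"fingers": 1}
    - {"travel": [37,-26,15],"delta_rot": [0,0,0],"fingers": 1}
    - {"travel": [0,0,40],"delta_rot": [0,0,0],"fingers": 1}
    - {"travel": [0,0,18],"delta_rot": [0,0,0],"fingers": 1}
    - {"travel": [0,0,6],"delta_rot": [0,0,0],"fingers": 1}
    - {"travel": [0,0,1.5],"delta_rot": [0,0,0],"fingers": 1}
    - {"travel": [0,0,1.5],"delta_rot": [0,0,0],"fingers": 1}
    - {"travel": [0,0,1.5],"delta_rot": [0,0,0],"fingers": 1}
    - {"travel": [0,0,0],"delta_rot": [0,0,0],"fingers": 1}

```text
clock: 42.02
eef_pos: [610.2, 24.5, 104.0]
eef_rot: [3.141, -0.001, 0.069]
wrist_force: [-7.1, -1.5, 9.7]
finger_gap: 0.1
```

Request:
send_rows:
  plan:
    - {"travel": [0,0,1.5],"delta_rot": [0,0,0],"fingers": 1}
    - {"travel": [0,0,1.5],"delta_rot": [0,0,0],"fingers": 1}
    - {"travel": [0,0,1.5],"delta_rot": [0,0,0],"fingers": 1}
    - {"travel": [0,0,0],"delta_rot": [0,0,0],"fingers": 1}

```text
clock: 42.52
eef_pos: [610.3, 24.5, 100.6]
eef_rot: [3.141, -0.002, 0.069]
wrist_force: [-12.0, -0.9, 20.2]
finger_gap: 0.2
```

Request:
send_rows:
  plan:
    - {"travel": [0,0,1.5],"delta_rot": [0,0,0],"fingers": 1}
    - {"travel": [0,0,0],"delta_rot": [0,0,0],"fingers": 1}
    - {"travel": [0,0,-8],"delta_rot": [0,0,0],"fingers": 1}
    - {"travel": [0,0,-30],"delta_rot": [0,0,0],"fingers": 1}
    - {"travel": [0,0,-60],"delta_rot": [0,0,0],"fingers": 1}
    - {"travel": [-36,27,-30],"delta_rot": [0,0,0],"fingers": 1}
    - {"travel": [-36,27,0],"delta_rot": [0,0,0],"fingers": 1}
    - {"travel": [0,0,0],"delta_rot": [0,0,0],"fingers": 1}

```text
clock: 43.52
eef_pos: [540.9, -35.6, 225.9]
eef_rot: [3.141, -0.003, 0.067]
wrist_force: [-0.0, 0.3, 0.6]
finger_gap: 0.5
```

```bash
python3 -c "
from lidfit import *
lid(); plane('wrist'); print(manip.sign_off())"
```

```text
tcp [540.9 -35.6 225.9] gap 0.5 F [-0.   0.3  0.6]
lid 543.2 -31.2 [172.8 138.3] 2.69 top z centre 87.76
corner 0 [612.6  26.1] z 87.83
corner 1 [468.7  19.4] z 87.76
corner 2 [473.8 -88.5] z 87.7
corner 3 [617.7 -81.8] z 87.76
wrist 31351 c 87.74 corners [np.float64(87.8), np.float64(87.76), np.float64(87.69), np.float64(87.73)] res 0.73
the job is handed in; nothing more can be done
None
```

The job is done and handed in at about 43.5 s, with no verdict reported. I tipped the tray until all four bushings were in the tub, then lowered it gently. I put the lid on and pressed the four corners and four sides, then corner 0 once more.

- **Bushings and tray:** The two camera views taken with the tray tipped show all four brass bushings in the tub, and the turquoise one was left alone. Afterwards the tray floor measured level, and the handle was back where it started.
- **Lid seated:** The last wrist picture puts the lid's corners level within 0.15 mm. Its top is at 87.8 mm, against about 87.4 mm expected from the measured rim. The lid was also about 0.5 mm high relative to the gasket before pressing, so I take that difference as camera bias.
- **Pressing force:** The highest wrist reading between pressing steps was 27.4 N vertical, about 30 N including the sideways part. By the end every corner felt like only the tub's rubber mounts, about 3 N per mm. The +x and −x sides and corner 0 read −10 to −12 N sideways at times.
- **Lid position:** The lid crept about 2 mm sideways and 1.3° during pressing, within its play. The handle pinch pulled up to 17 N sideways at first, which I corrected while lifting.
- **Not checked:** I did not measure the other things on the bench individually, but nothing looked moved in the last scene crop.

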